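# Gauge and sort texture-roller sleeves at the art table

### The arm

A 7-joint arm with a two-finger parallel gripper is mounted at the origin on the work surface. World frame = base frame: x ahead of the robot, y to its left, z up, the work surface at z = 0. Lengths are in m, angles in rad, forces in N, time in s.
With the tool pointing down it reaches from about 0.35 to 0.9 m from the base axis. Payload 8.1 kg.
Tool frame: the origin (TCP) lies at the centre of the arm's flange, where the gripper is bolted on; the fingertips stand 178 mm ahead of it and the grasp point (between the pads) lies 159 mm ahead of it; z points along the fingers, y is the direction in which the jaws open and shut (so a half turn about z gives the same grasp; the last joint's range is limited). The gripper opens to 92 mm and grips with 3 to 60 N. Pads are 19 mm wide; open, the fingers measure 130 mm over their backs; the gripper's body (75 mm by 190 mm) begins 47 mm behind the grasp point.
Start: joints at [1.011, 0.434, 0.025, 1.573, -0.012, 1.134, -0.075], TCP at [0.276, -0.561, 0.405] pointing down, gripper open.
Joint ranges: [-2.62, 2.62], [-0.44, 2.09], [-1.27, 1.32], [0.08, 2.57], [-1.32, 4.46], [0.12, 2], [-2.74, 2.74]. Speed limits (rad/s): [2.22, 2.22, 3.01, 3.01, 3.14, 3.14, 3.14].

### API

Orientations are given as a rotation vector (axis times angle).
In Python, from cell import arm gives the robot as it stands. The module is installed in compiled form; this text tells all that it offers.
- The arm moves only by the tool move_arm, never from a script. Its argument "steps" is a list of rows, each a list of 4 numbers: the shift along the tool's x, y, z in mm, then the turn about the tool's z in rad. In form: [[x, y, z, twist], ...]. A call has 1 to 20 rows; each row is the pose to reach, as a shift and turn from the pose commanded when the call began, along the tool's axes at that moment; what a row does not reach only later rows make up. A row lasts 1/8 s, in which the tool goes at most 62.5 mm and 10.7 degrees, less where a joint would pass 70% of its speed; a pose out of reach is approached as far as the arm can. A call with a gripper value outside its range is refused whole. "grip" is the finger opening in mm, from 0 to 91.8, set as the call begins (left out, the last holds). The fingers move at their own pace and stop on an object; "grip_force" is the grip in N (left out, the last holds). Time passes only in rows, so rows that repeat a pose let the fingers close. It gives the time, the measured TCP pose, the force and the opening at its end, in the units of the state.
- arm.observe(): the state, without advancing time (a new reading comes with each control period).
- arm.get_image(name): name is "scene" or "top" or "wrist"; returns the picture (384x512x3 uint8, red, green, blue); there is no depth.
- arm.camera_info(name): a dict with "mtx" (3x3 intrinsics, pixels), "pose" (4x4, takes a point from camera to world coordinates); the wrist camera has in their place "T_tool_cam" (4x4, takes a point from camera to tool coordinates, whose origin is the TCP and whose axes are the flange's). Camera axes: x right, y down, z forward; pixel columns grow to the right and rows downward; lengths in m; the calibration is good to about 2 mm. A picture is of the moment at which its call begins: read the wrist's pose just before it. camera_info takes no time and is no camera call.
- arm.sign_off(): hands the job in, once; it reports no verdict.
The state is a dict: "clock": time; "joints": joint angles; "dq": joint speeds; "joint_efforts": joint torques, N m; "position": TCP position; "ee_rot": TCP orientation; "force": force on the tool from outside, world axes, zero at the start; "ft_torque": the same for the moment, N m; "width": opening from 0.0 (shut) to 1.0 (fully open).
Only numpy, scipy, OpenCV 4.12 (cv2) and the standard library are available. Lean on these libraries where they do the work, as an engineer would, in place of code of your own. Each camera call takes 0.05 s, during which the arm holds its last target.

### The job

Check the three washed roller sleeves one at a time: slide each down the upright gauge pin as far as it will go, without forcing it, then take it off and stand it upright in the green tray if it went all the way down to the base plate, or in the orange tray if dried paint inside stopped it part-way, before you pick up the next one. Do not push or knock over the paint bottle, the jars and the cup standing around.

Things in the scene. Friction and masses are not known exactly. Their poses are not given: they have to be found in the camera images.
- sleeve_1: one of three identical-looking blue plastic roller sleeves with small white bumps: a tube 60 mm long, 38 mm outside diameter, 23 mm bore, 30 to 65 g, standing upright on the table at the start. Origin: centre of its underside, z along its axis. Any of the three may have a hard crust of dried paint halfway down its bore; neither its name nor its outside tells which
- sleeve_2: one of three identical-looking blue plastic roller sleeves with small white bumps: a tube 60 mm long, 38 mm outside diameter, 23 mm bore, 30 to 65 g, standing upright on the table at the start. Origin: centre of its underside, z along its axis. Any of the three may have a hard crust of dried paint halfway down its bore; neither its name nor its outside tells which
- sleeve_3: one of three identical-looking blue plastic roller sleeves with small white bumps: a tube 60 mm long, 38 mm outside diameter, 23 mm bore, 30 to 65 g, standing upright on the table at the start. Origin: centre of its underside, z along its axis. Any of the three may have a hard crust of dried paint halfway down its bore; neither its name nor its outside tells which
- gauge: the spindle gauge, fixed to the table: a grey round base plate 90 mm in diameter and 14 mm thick with an upright steel pin in its centre, 20 mm in diameter, standing 50 mm above the plate, its last 10 mm tapering to 13 mm. Origin: centre of the underside of the base plate; z up along the pin
- gauge_plate (a point): on the pin's axis at the top face of the gauge's base plate, 14 mm above the table; the pin's tip is 50 mm above it. A clear sleeve slides down until its underside rests on this plate; a crusted one stops firmly with its underside about 25 mm above it
- ready_tray: shallow green plastic tray fixed to the table, 180 mm along its own x by 80 mm along its own y, 25 mm high, walls and floor 4 mm thick (floor top at 4 mm). Origin: centre of its underside. Room for all three sleeves standing in a row along x, e.g. at x = -55, 0 and +55 mm. For sleeves that go all the way down the pin. The two trays swap sides of the table from one start to another
- soak_tray: shallow orange plastic tray fixed to the table, 180 mm along its own x by 80 mm along its own y, 25 mm high, walls and floor 4 mm thick (floor top at 4 mm). Origin: centre of its underside. Room for all three sleeves standing in a row along x, e.g. at x = -55, 0 and +55 mm. For sleeves that stop part-way down the pin. The two trays swap sides of the table from one start to another
- paint_bottle: bystander: yellow paint bottle with black cap standing upright, 48 mm in diameter, 150 mm tall, loose. Origin: centre of its underside
- water_cup: bystander: empty clear plastic cup standing upright, 64 mm in diameter at the rim, 70 mm tall, loose. Origin: centre of its underside
- jar_red: bystander: closed red paint jar with a white lid, 52 mm in diameter, 70 mm tall, loose. Origin: centre of its underside
- jar_purple: bystander: closed purple paint jar with a white lid, 52 mm in diameter, 70 mm tall, loose. Origin: centre of its underside
Things that resemble listed ones, but are neither listed nor needed, are in the scene too. There is more than one size of the ready_tray; the job needs the largest.

How it is judged:
By the outcome, as a careful person would: the job done as asked, in the order asked, and still so for the second after the job is handed in, with the robot touching nothing.
It also fails if it takes over 72 s, if anything falls off the work surface, if the arm or the gripper's body presses on something with over 40 N, if the wrist force passes 120 N, or if a joint passes its speed limit or range.

## Working session

There is one attempt and no reset: what is moved stays moved. The work goes in short steps, Python scripts to look and compute and a tool call to move; the robot and the scene stay as the last step left them, time stands still between calls to the robot, and variables do not carry over. Pictures are saved under pics/ and viewed, and the job is handed in when it is done.

Besides the shell and the picture viewer there is one more tool, called after "Emit:" as name(argument=value, ...) on one line, values as JSON. move_arm: Moves the arm, as the interface text tells. Its arguments: {"type":"object","properties":{"steps":{"type":"array"},"grip":{"type":"number"},"grip_force":{"type":"number"}},"required":["steps"]}

```bash
mkdir -p pics; python3 - <<'E'
from cell import arm
import cv2,numpy as np
s=arm.observe(); print(s)
for n in ["scene","top","wrist"]:
    im=arm.get_image(n); cv2.imwrite(f"pics/{n}0.png",cv2.cvtColor(im,cv2.COLOR_RGB2BGR)); print(n,arm.camera_info(n))
E
```

```text
{'clock': 0.0, 'joints': array([ 1.01140784,  0.43522679,  0.02495445,  1.5741076 , -0.0115613 ,
        1.13399694, -0.0750919 ]), 'dq': array([-0.00020556, -0.00091082, -0.00017313, -0.00210142, -0.00168106,
        0.00098476,  0.00202487]), 'joint_efforts': array([ 3.70734006e-04, -6.67840576e+01,  9.85935666e-01, -3.14466763e+01,
       -6.02256367e-02,  4.27672255e-02,  4.48821822e-05]), 'position': array([ 0.27553697, -0.56072237,  0.40393812]), 'ee_rot': array([-3.05855324e+00, -7.10915201e-01,  8.26157095e-04]), 'force': array([-0.34893685, -0.02420754, -0.84732204]), 'ft_torque': array([-0.02474678, -0.04351758, -0.00532646]), 'width': 0.999827205197094}
scene {'mtx': array([[349.99360313,   0.        , 257.76371154],
       [  0.        , 349.99360313, 191.75850535],
       [  0.        ,   0.        ,   1.        ]]), 'pose': array([[-6.60095172e-01,  4.06558657e-01, -6.31652137e-01,
         1.13110958e+00],
       [ 7.51181132e-01,  3.55997488e-01, -5.55871115e-01,
         5.54676717e-01],
       [-1.12764000e-03, -8.41413006e-01, -5.40391415e-01,
         5.99023805e-
[... 337 characters left out ...]
0.9998161 ,  0.01820943, -0.00601545, -0.03082424],
       [ 0.00322173, -0.14972808, -0.98872196,  1.01474815],
       [ 0.        ,  0.        ,  0.        ,  1.        ]])}
wrist {'mtx': array([[280.14389652,   0.        , 258.19432174],
       [  0.        , 280.14389652, 191.86804126],
       [  0.        ,   0.        ,   1.        ]]), 'T_tool_cam': array([[ 9.18979759e-04, -9.60354012e-01, -2.78781862e-01,
         7.58682089e-02],
       [ 9.99999572e-01,  8.53243667e-04,  3.57137248e-04,
        -4.61847796e-04],
       [-1.05109331e-04, -2.78782071e-01,  9.60354386e-01,
         1.95245458e-02],
       [ 0.00000000e+00,  0.00000000e+00,  0.00000000e+00,
         1.00000000e+00]])}
```

View pics/top0.png

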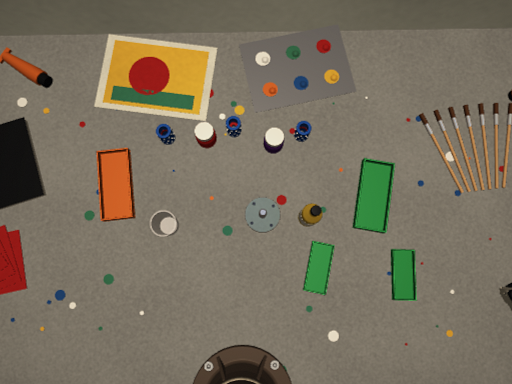

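View pics/scene0.png

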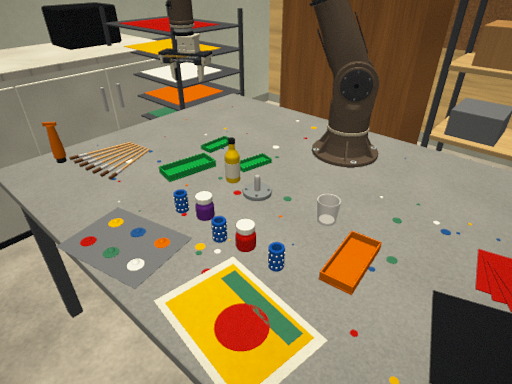

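View pics/wrist0.png

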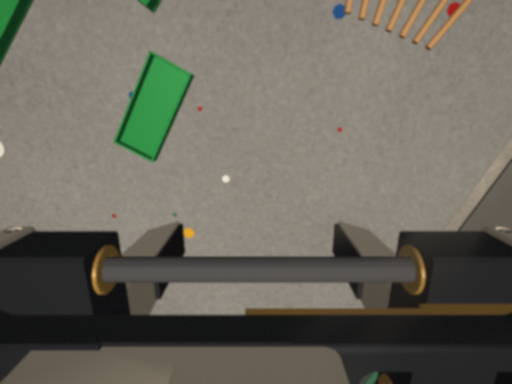

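Top view: blue sleeves at about (165,133), (234,126) and (303,130). The red jar is at (205,134), the purple jar at (274,139), the gauge at (263,214), the bottle at (311,214) and the cup at (163,223). The orange tray is at (116,185). There are three green trays, at (373,196), (318,268) and (403,275), and the first looks largest.

```bash
cat > h.py <<'E'
from cell import arm
import cv2,numpy as np
from scipy.spatial.transform import Rotation as R
def save(n,im): cv2.imwrite("pics/"+n,cv2.cvtColor(im,cv2.COLOR_RGB2BGR))
def crop(n,im,c0,c1,r0,r1,k): save(n,cv2.resize(im[r0:r1,c0:c1],None,fx=k,fy=k,interpolation=cv2.INTER_CUBIC))
def cam(name,s=None):
    i=arm.camera_info(name)
    if "pose" in i: return i["mtx"],i["pose"]
    T=np.eye(4);T[:3,:3]=R.from_rotvec(s["ee_rot"]).as_matrix();T[:3,3]=s["position"]
    return i["mtx"],T@i["T_tool_cam"]
def ray(K,P,uv,z):
    d=P[:3,:3]@np.linalg.inv(K)@np.array([uv[0],uv[1],1.]); o=P[:3,3]
    return o+d*(z-o[2])/d[2]
def proj(K,P,X):
    c=np.linalg.inv(P)@np.append(X,1); q=K@c[:3]; return q[:2]/q[2]
E
python3 - <<'E'
from h import *
im=cv2.cvtColor(cv2.imread("pics/top0.png"),cv2.COLOR_BGR2RGB)
crop("c1.png",im,145,325,105,240,4.4)
hsv=cv2.cvtColor(im,cv2.COLOR_RGB2HSV)
K,P=cam("top")
def comps(lo,hi,name,minA,z):
    m=cv2.inRange(hsv,np.array(lo),np.array(hi)); m=cv2.morphologyEx(m,cv2.MORPH_CLOSE,np.ones((3,3)))
    cs,_=cv2.findContours(m,cv2.RETR_EXTERNAL,cv2.CHAIN_APPROX_NONE)
    for c in cs:
        if cv2.contourArea(c)<minA: continue
        w=np.array([ray(K,P,p[0],z)[:2] for p in c],np.float32)
        print(name,np.round(c[:,0].mean(0),1),[np.round(v,4) for v in cv2.minAreaRect(w)])
comps((50,100,40),(75,255,255),"green",300,.025)
comps((5,150,100),(14,255,255),"orange",300,.025)
comps((105,120,40),(125,255,255),"blue",50,.06)
E
```

```text
green [403.4 274.4] [array([ 0.2849, -0.398 ]), array([0.0589, 0.1225]), np.float64(87.5254)]
green [318.4 267.3] [array([ 0.3056, -0.1913]), array([0.0557, 0.1224]), np.float64(77.0472)]
green [373.7 195.1] [array([ 0.4833, -0.3382]), array([0.0837, 0.1801]), np.float64(78.9973)]
green [152.   97.7] [array([0.7514, 0.2244]), array([0.2124, 0.0361]), np.float64(81.401)]
orange [115.1 184.2] [array([0.5245, 0.3139]), array([0.1799, 0.0853]), np.float64(5.7341)]
orange [19.9 64.2] [array([0.8477, 0.5756]), array([0.1247, 0.0406]), np.float64(55.8939)]
blue [ 59.5 294.5] [array([0.2552, 0.4219]), array([0.0213, 0.0205]), np.float64(88.9027)]
blue [164.2 133.4] [array([0.6407, 0.1865]), array([0.0496, 0.0348]), np.float64(0.7264)]
blue [302.3 130.5] [array([ 0.6429, -0.1608]), array([0.0345, 0.0498]), np.float64(72.7044)]
blue [233.8 126.5] [array([0.6572, 0.0126]), array([0.0349, 0.0519]), np.float64(89.2208)]
blue [300.6  82.5] [array([ 0.7689, -0.1599]), array([0.0329, 0.034 ]), np.float64(44.9335)]
```

View pics/c1.png

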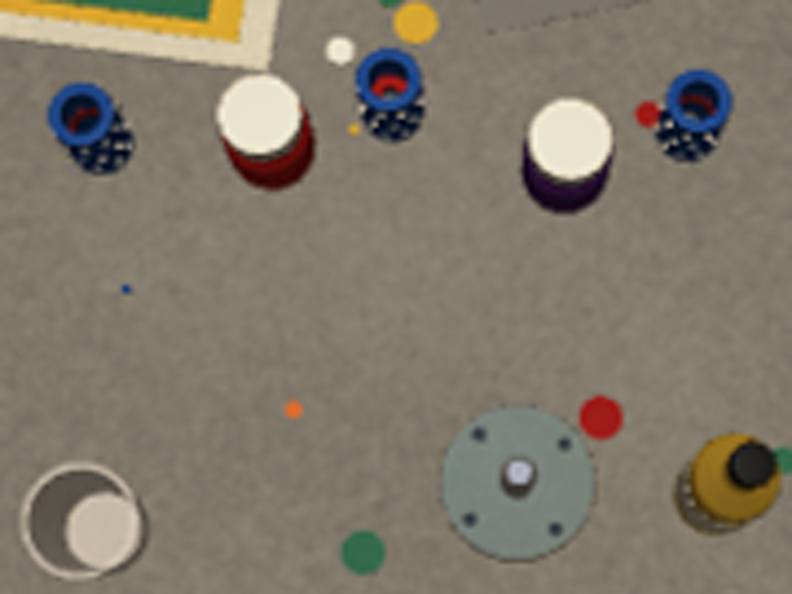

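```bash
python3 - <<'E'
from h import *
im=cv2.cvtColor(cv2.imread("pics/top0.png"),cv2.COLOR_BGR2RGB)
hsv=cv2.cvtColor(im,cv2.COLOR_RGB2HSV)
K,P=cam("top")
def fit(m,name,z,box):
    c0,c1,r0,r1=box; q=np.zeros_like(m); q[r0:r1,c0:c1]=m[r0:r1,c0:c1]
    cs,_=cv2.findContours(q,cv2.RETR_EXTERNAL,cv2.CHAIN_APPROX_NONE); c=max(cs,key=cv2.contourArea)
    w=np.array([ray(K,P,p[0],z)[:2] for p in c],np.float32)
    e=cv2.fitEllipse(w); print(name,np.round(c[:,0].mean(0),1),np.round(e[0],4),np.round(e[1],4), np.round(cv2.minEnclosingCircle(w)[0],4))
blue=cv2.inRange(hsv,np.array((100,150,110)),np.array((125,255,255)))
for b in [(150,185,118,148),(218,250,108,142),(285,318,112,146)]: fit(blue,"sleeve",.06,b)
w=cv2.inRange(hsv,np.array((0,0,170)),np.array((40,60,255)))
fit(w,"red jar",.07,(190,220,115,150)); fit(w,"purple",.07,(258,290,120,150))
gr=cv2.inRange(hsv,np.array((60,20,60)),np.array((100,90,255)))
fit(gr,"plate",.014,(240,285,190,240))
fit(w|0,"",.07,(190,220,115,150))
print("pin tip",ray(K,P,(145+519/4.4,105+468/4.4),.064),"cap",ray(K,P,(145+753/4.4,105+465/4.4),.15),"cup",ray(K,P,(145+80/4.4,105+520/4.4),.07))
crop("c2.png",im,330,420,150,310,3.6)
crop("c3.png",cv2.cvtColor(cv2.imread("pics/scene0.png"),cv2.COLOR_BGR2RGB),150,400,120,300,3.1)
E
```

```text
sleeve [162.9 130.5] [0.6487 0.187 ] [0.0335 0.0343] [0.6486 0.1869]
sleeve [232.9 122.6] [0.6661 0.0132] [0.0325 0.0342] [0.6659 0.0132]
sleeve [303.3 127.4] [ 0.6503 -0.1628] [0.0325 0.0336] [ 0.6503 -0.1623]
red jar [203.4 130.2] [0.6441 0.0853] [0.044  0.0447] [0.6447 0.0851]
purple [274.4 136. ] [ 0.6267 -0.0888] [0.0443 0.0445] [ 0.6267 -0.0886]
plate [276.3 215.6] [ 0.4366 -0.0907] [0.0126 0.027 ] [ 0.4373 -0.0901]
 [203.4 130.2] [0.6441 0.0853] [0.044  0.0447] [0.6447 0.0851]
pin tip [ 0.44124989 -0.05722353  0.064     ] cap [ 0.43050483 -0.17112169  0.15      ] cup [0.41670372 0.18042983 0.07      ]
```

View pics/c3.png

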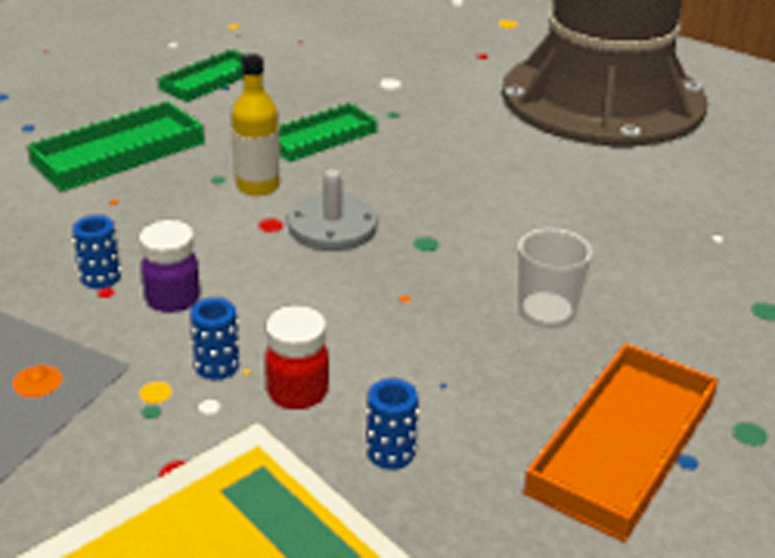

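Candidates:
- **Sleeves:** the three identical ones at (163,131), (233,123) and (303,127). Blue table spots are flat paint.
- **Ready tray:** the green ones at (373,196), (318,268) and (403,275) measure 180x84, 122x56 and 122x59 mm. Only the first matches 180x80. The green strip at (152,98) is part of a picture.
- **Soak tray:** the orange one at (116,185), 180x85 mm. The orange thing at (20,64) is a tool.

The close crop confirms these choices. I'll keep the jaws along world x, so the gripper body stays clear of the jars and the bottle.

```bash
cat >> h.py <<'E'
def delta(xyz,az=90.0,s=None):
    s=s or arm.observe(); M=R.from_rotvec(s["ee_rot"]).as_matrix()
    d=M.T@(np.array(xyz)-s["position"])*1000
    a=np.arctan2(M[1,0],M[0,0]); tw=-((np.radians(az)-a+np.pi)%(2*np.pi)-np.pi)
    return np.round(d,1),round(tw,4)
def st():
    s=arm.observe(); M=R.from_rotvec(s["ee_rot"]).as_matrix()
    print("t%.2f"%s["clock"],"pos",np.round(s["position"],4),"az %.2f"%np.degrees(np.arctan2(M[1,0],M[0,0])),"tilt",np.round(M[:2,2],4),"F",np.round(s["force"],1),"w %.1f"%(s["width"]*91.8),"q",np.round(s["joints"],2))
    return s
E
python3 -c "
from h import *
st();print(delta((.650,-.125,.33)))"
```

```text
t0.15 pos [ 0.2755 -0.5608  0.4041] az 26.17 tilt [-0.0006  0.001 ] F [ 0.2 -1.2  0.1] w 91.8 q [ 1.01  0.44  0.02  1.57 -0.01  1.13 -0.08]
(array([ 528.3, -225.9,   74.3]), np.float64(-1.1141))
```

Emit:
move_arm(steps=[[528,-226,75,-1.114],[528,-226,75,-1.114],[528,-226,75,-1.114],[528,-226,75,-1.114],[528,-226,75,-1.114],[528,-226,75,-1.114],[528,-226,75,-1.114],[528,-226,75,-1.114],[528,-226,75,-1.114],[528,-226,75,-1.114],[528,-226,75,-1.114],[528,-226,75,-1.114]], grip=66, grip_force=12)

```text
clock: 1.65
position: [0.649, -0.1274, 0.3297]
ee_rot: [2.224, 2.218, -0.003]
force: [-0.1, -0.2, -0.7]
width: 0.718
```

```bash
python3 - <<'E'
from h import *
s=st(); im=arm.get_image("wrist"); save("w1.png",im)
K,P=cam("wrist",s)
for X in [(.6503,-.1628,.06),(.6661,.0132,.06),(.441,-.057,.064),(.6267,-.0888,.07)]: print(proj(K,P,X))
E
```

```text
t1.65 pos [ 0.649  -0.1274  0.3297] az 89.86 tilt [-0.0008 -0.0015] F [-0.1 -0.2 -0.7] w 65.9 q [ 0.32  0.58 -0.32  1.54  0.2   1.05 -0.06]
[259.33987444 229.82055487]
[279.19904063  24.90745862]
[ 12.9794119 117.184209 ]
[231.89331148 155.27282823]
```

View pics/w1.png

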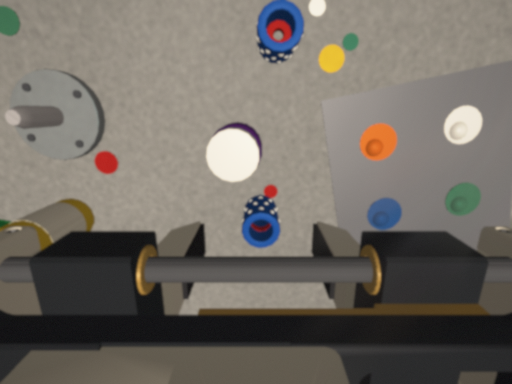

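Wrist view: sleeve C's ring is at (261,229), the purple jar's lid at (233,155), sleeve B's ring at (281,26) and the pin tip at (13,117). All are within about 2 px of the top-view prediction. Next I refine the numbers.

```bash
python3 - <<'E'
from h import *
s=arm.observe(); im=cv2.cvtColor(cv2.imread("pics/w1.png"),cv2.COLOR_BGR2RGB); K,P=cam("wrist",s)
hsv=cv2.cvtColor(im,cv2.COLOR_RGB2HSV)
def fit(m,name,z,box):
    c0,c1,r0,r1=box; q=np.zeros_like(m); q[r0:r1,c0:c1]=m[r0:r1,c0:c1]
    cs,_=cv2.findContours(q,cv2.RETR_EXTERNAL,cv2.CHAIN_APPROX_NONE); c=max(cs,key=cv2.contourArea)
    w=np.array([ray(K,P,p[0],z)[:2] for p in c],np.float32)
    e=cv2.fitEllipse(w); print(name,np.round(c[:,0].mean(0),1),np.round(e[0],4),np.round(e[1],4))
b=cv2.inRange(hsv,np.array((100,150,110)),np.array((125,255,255)))
fit(b,"C",.06,(240,285,205,250)); fit(b,"B",.06,(250,310,0,55))
crop("c4.png",im,0,120,60,180,5)
crop("c5.png",im,230,310,0,250,2.4)
w=cv2.inRange(hsv,np.array((0,0,170)),np.array((60,60,255)))
fit(w,"purple lid",.07,(200,268,115,190))
E
```

```text
C [260.6 228.9] [ 0.6515 -0.1625] [0.0344 0.0352]
B [279.8  25.7] [0.6668 0.0121] [0.0346 0.0357]
purple lid [231.9 155.2] [ 0.6267 -0.0897] [0.0464 0.0466]
```

View pics/c4.png

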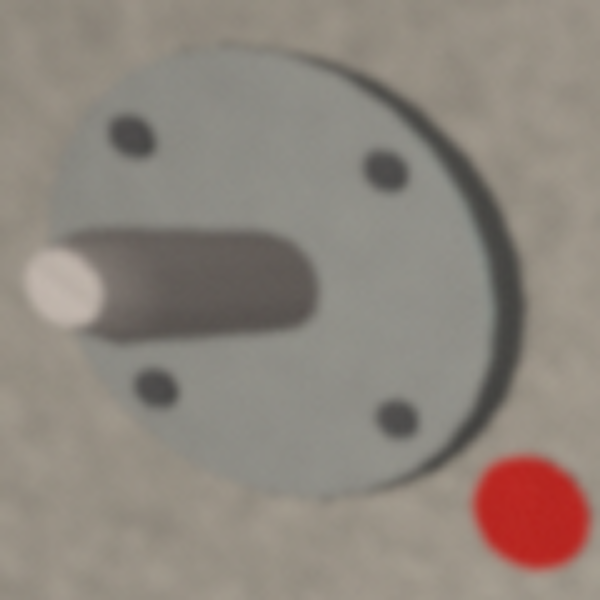

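```bash
python3 - <<'E'
from h import *
s=arm.observe(); K,P=cam("wrist",s)
print("tip",ray(K,P,(64/5-.4,60+287/5-.4),.064))
h=[(132,137),(386,171),(157,389),(398,419)]
w=[ray(K,P,(a/5-.4,60+b/5-.4),.014) for a,b in h];print("holes",np.mean(w,0))
K,P=cam("top")
h=[(479,434),(565,444),(470,520),(556,530)]
w=[ray(K,P,(145+a/4.4-.4,105+b/4.4-.4),.014) for a,b in h];print("holes",np.mean(w,0)); print("tip", ray(K,P,(145+519/4.4-.4,105+470/4.4-.4),.064))
print(delta((.6515,-.1625,.215)),delta((.6515,-.1625,.203)))
E
```

```text
tip [ 0.44053446 -0.05693944  0.064     ]
holes [ 0.44019284 -0.05709892  0.014     ]
holes [ 0.44017541 -0.05658666  0.014     ]
tip [ 0.44113588 -0.05625994  0.064     ]
(array([-34.7,   2.7, 114.9]), np.float64(-0.003)) (array([-34.7,   2.7, 126.9]), np.float64(-0.003))
```

Emit:
move_arm(steps=[[-35,3,30,0],[-35,3,80,0],[-35,3,115,0],[-35,3,127,0],[-35,3,127,0],[-35,3,127,0]])

```text
clock: 2.45
position: [0.6535, -0.1606, 0.2046]
ee_rot: [2.22, 2.219, 0.002]
force: [0.0, -0.6, 0.6]
width: 0.72
```

Emit:
move_arm(steps=[[0,0,0,0],[0,0,0,0],[0,0,0,0],[0,0,0,0]], grip=20, grip_force=12)

```text
clock: 2.95
position: [0.6529, -0.1602, 0.203]
ee_rot: [2.221, 2.221, 0.0]
force: [-0.6, -0.1, 2.8]
width: 0.419
```

```bash
python3 - <<'E'
from h import *
s=st(); im=arm.get_image("wrist"); save("w2.png",im)
print(delta((.4405,-.0567,.21)))
E
```

```text
t2.95 pos [ 0.6529 -0.1602  0.203 ] az 90.00 tilt [ 0.0002 -0.0001] F [-0.6 -0.1  2.8] w 38.5 q [ 0.34  0.73 -0.29  1.61  0.26  0.83 -0.05]
(array([ 103.5, -212.4,   -7. ]), np.float64(-0.0))
```

View pics/w2.png

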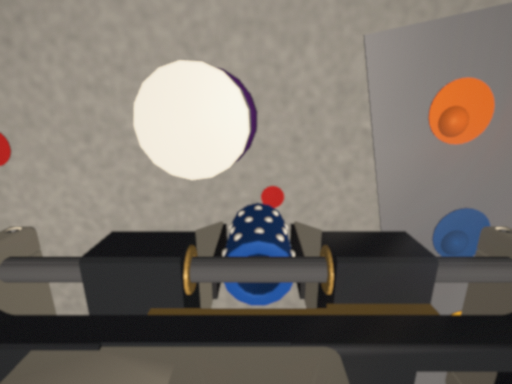

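Held: sleeve C is between the pads at (258,270), opening 38.5 mm. Its lower rim edge is near row 305, which gives its offset along tool x.

```bash
cat >> h.py <<'E'
def toolray(uv,ztool):
    i=arm.camera_info("wrist"); return ray(i["mtx"],i["T_tool_cam"],uv,ztool)*1000
E
python3 - <<'E'
from h import *
im=cv2.cvtColor(cv2.imread("pics/w2.png"),cv2.COLOR_BGR2RGB)
crop("c6.png",im,200,320,190,315,5)
for v in (303,304,305,306): print(v,toolray((258.5,v),.143))
E
```

```text
303 [-19.97311066   0.66808481 143.        ]
304 [-20.58410245   0.66883239 143.        ]
305 [-21.19652793   0.66958172 143.        ]
306 [-21.81039214   0.67033282 143.        ]
```

View pics/c6.png

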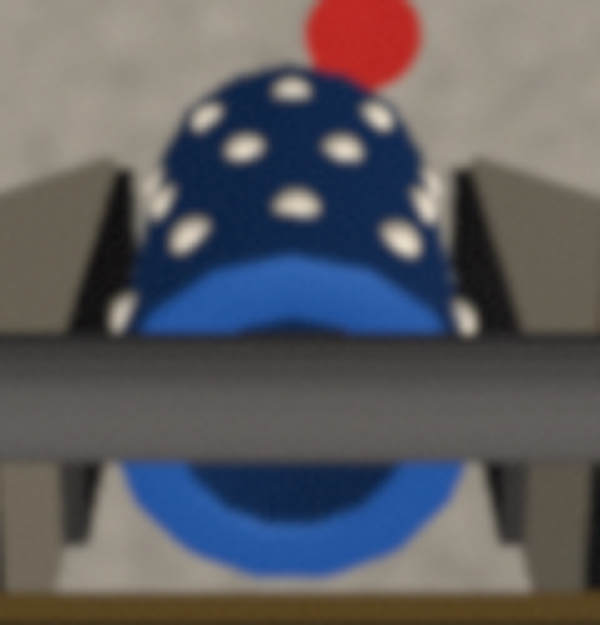

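```bash
python3 - <<'E'
from h import *
a=toolray((258.5,240.2),.143);b=toolray((258.5,305),.143);print(a,b,(a+b)/2)
E
```

```text
[ 15.72797881   0.62440269 143.        ] [-21.19652793   0.66958172 143.        ] [ -2.73427456   0.64699221 143.        ]
```

Emit:
move_arm(steps=[[0,0,-50,0],[0,0,-100,0],[30,-60,-105,0],[60,-120,-105,0],[88,-175,-100,0],[106,-212,-85,0],[106,-212,-76,0],[106,-212,-74,0],[106,-212,-74,0]])

```text
clock: 4.12
position: [0.4421, -0.0546, 0.2769]
ee_rot: [2.222, 2.22, 0.001]
force: [-0.3, 0.2, -0.4]
width: 0.419
```

```bash
python3 - <<'E'
from h import *
s=st(); im=arm.get_image("wrist"); save("w3.png",im); im=arm.get_image("scene"); crop("s3.png",im,180,320,130,230,5)
print(delta((.4405,-.0542,.275)))
E
```

```text
t4.12 pos [ 0.4421 -0.0546  0.2769] az 89.95 tilt [0.0009 0.0002] F [-0.3  0.2 -0.4] w 38.5 q [ 0.31  0.35 -0.38  2.12  0.19  0.71 -0.2 ]
(array([ 0.4, -1.3,  1.9]), np.float64(-0.0008))
```

View pics/w3.png

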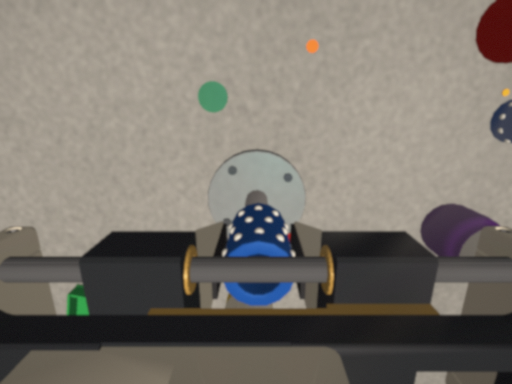

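View pics/s3.png

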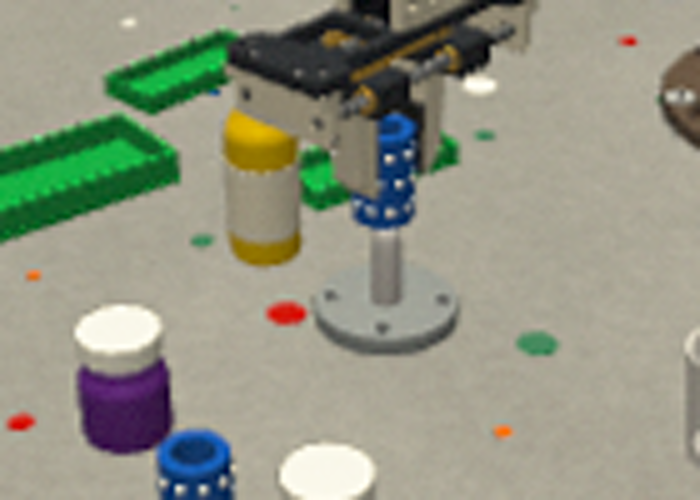

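Both views show the sleeve over the pin. In the scene crop the sleeve is at x≈384 and the pin at x≈386. Descending over the taper first.

Emit:
move_arm(steps=[[0,-1,5,0],[0,-1,10,0],[0,-1,15,0],[0,-1,20,0],[0,-1,20,0]])

```text
clock: 4.85
position: [0.4397, -0.0542, 0.2563]
ee_rot: [-2.221, -2.221, 0.001]
force: [1.1, -0.3, -1.7]
width: 0.422
```

```bash
python3 -c "
from h import *
st()"
```

```text
t4.85 pos [ 0.4397 -0.0542  0.2563] az 90.00 tilt [-0.0008  0.0001] F [ 1.1 -0.3 -1.7] w 38.7 q [ 0.3   0.38 -0.37  2.15  0.22  0.65 -0.22]
```

Emit:
move_arm(steps=[[0,0.5,4,0],[0,0.5,8,0],[0,0.5,11,0],[0,0.5,11,0]])

```text
clock: 5.35
position: [0.4403, -0.0542, 0.2455]
ee_rot: [-2.221, -2.221, 0.0]
force: [0.6, -0.2, 0.6]
width: 0.419
```

Emit:
move_arm(steps=[[0,0,1,0],[0,0,2,0],[0,0,3,0],[0,0,4,0],[0,0,4,0]])

```text
clock: 5.98
position: [0.4403, -0.0542, 0.2417]
ee_rot: [-2.221, -2.221, 0.0]
force: [0.4, -0.4, 0.1]
width: 0.416
```

Emit:
move_arm(steps=[[0,0,1,0],[0,0,2,0],[0,0,3,0],[0,0,4,0],[0,0,4,0]])

```text
clock: 6.6
position: [0.4404, -0.0542, 0.2376]
ee_rot: [-2.221, -2.221, 0.0]
force: [-0.4, 0.8, -0.8]
width: 0.422
```

Emit:
move_arm(steps=[[0,0,3,0],[0,0,6,0],[0,0,9,0],[0,0,12,0],[0,0,15,0],[0,0,17,0],[0,0,17,0]])

```text
clock: 7.48
position: [0.4403, -0.0542, 0.2205]
ee_rot: [-2.221, -2.221, 0.0]
force: [-0.9, -0.5, 0.5]
width: 0.42
```

Emit:
move_arm(steps=[[0,0,1,0],[0,0,2,0],[0,0,3,0],[0,0,3.5,0],[0,0,4,0]])

```text
clock: 8.1
position: [0.4404, -0.0542, 0.2168]
ee_rot: [2.221, 2.221, -0.0]
force: [-2.3, -0.3, 8.5]
width: 0.42
```

```bash
python3 -c "
from h import *
st(); im=arm.get_image('scene'); crop('s4.png',im,180,320,130,230,5)"
```

```text
t8.10 pos [ 0.4404 -0.0542  0.2168] az 89.99 tilt [ 0.0001 -0.0001] F [-2.3 -0.3  8.5] w 38.6 q [ 0.26  0.45 -0.33  2.18  0.27  0.55 -0.27]
```

View pics/s4.png

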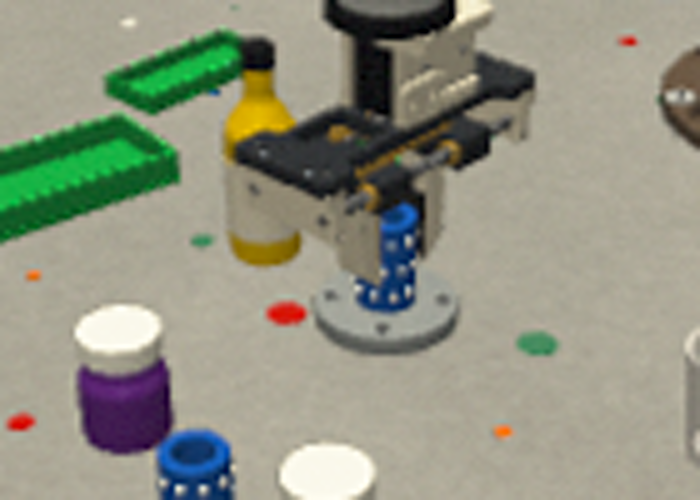

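Sleeve C reached the plate: underside at about 13.8 mm, contact force 8.5 N, and the picture shows it sitting on the plate. So it is clear and goes to the green tray. I'll lift it off and go round the far side of the bottle.

Emit:
move_arm(steps=[[0,0,-25,0],[0,0,-60,0],[0,0,-80,0],[-45,38,-82,0],[-95,80,-82,0],[-150,95,-82,0],[-205,98,-82,0],[-260,100,-78,0],[-293,100,-50,0],[-293,100,-25,0],[-293,100,-18,0],[-293,100,-18,0]])

```text
clock: 9.65
position: [0.5406, -0.3465, 0.2347]
ee_rot: [-2.22, -2.222, -0.0]
force: [0.2, 0.5, -0.3]
width: 0.418
```

```bash
python3 - <<'E'
from h import *
s=st(); im=arm.get_image("wrist"); save("w5.png",im)
print(delta((.5403,-.3468,.2075)))
K,P=cam("wrist",s)
c=np.array([.4833,-.3382,.025]);u=np.array([.982,-.191,0]);v=np.array([.191,.982,0])
print([np.round(proj(K,P,c+a*.09*u+b*.04*v)) for a in(-1,1) for b in (-1,1)])
E
```

```text
t9.65 pos [ 0.5406 -0.3465  0.2347] az 90.06 tilt [-0.0004  0.0007] F [ 0.2  0.5 -0.3] w 38.4 q [ 0.67  0.65 -0.28  1.68  0.23  0.84  0.29]
(array([-0.2, -0.6, 27.9]), np.float64(0.001))
[array([ 51., 236.]), array([ 50., 128.]), array([288., 277.]), array([313., 179.])]
```

View pics/w5.png

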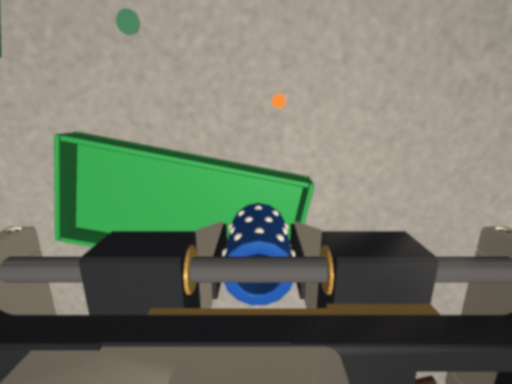

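The tray's rim corners are at (55,134), (313,182) and (57,240), 3–6 px from prediction. The sleeve is inside the outline, so I shift about 2 mm toward -y and lower it.

Emit:
move_arm(steps=[[-2,0,10,0],[-2,0,19,0],[-2,0,24,0],[-2,0,26,0],[-2,0,27,0],[-2,0,27,0]])

```text
clock: 10.45
position: [0.5404, -0.3493, 0.2079]
ee_rot: [2.221, 2.221, 0.0]
force: [0.4, -0.3, -0.3]
width: 0.42
```

Emit:
move_arm(steps=[[0,0,1,0],[0,0,1,0]])

```text
clock: 10.7
position: [0.5405, -0.3493, 0.207]
ee_rot: [2.221, 2.221, 0.0]
force: [-0.4, -0.4, 2.0]
width: 0.418
```

Emit:
move_arm(steps=[[0,0,0,0],[0,0,0,0],[0,0,-20,0],[0,0,-50,0],[0,0,-80,0]], grip=54)

```text
clock: 11.32
position: [0.5405, -0.3492, 0.289]
ee_rot: [2.221, 2.221, 0.001]
force: [0.2, -0.6, -0.9]
width: 0.588
```

```bash
python3 - <<'E'
from h import *
s=st(); im=arm.get_image("wrist"); save("w6.png",im); im=arm.get_image("top"); crop("t6.png",im,90,410,100,310,2.4)
print(delta((.6668,.0121,.30)))
E
```

```text
t11.32 pos [ 0.5405 -0.3492  0.289 ] az 90.01 tilt [ 0.0008 -0.0004] F [ 0.2 -0.6 -0.9] w 54.0 q [ 0.69  0.59 -0.3   1.63  0.2   0.94  0.32]
(array([361.8, 125.2,  -8.6]), np.float64(-0.0001))
```

View pics/w6.png

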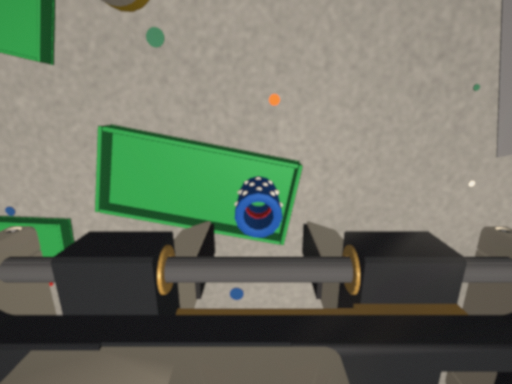

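View pics/t6.png

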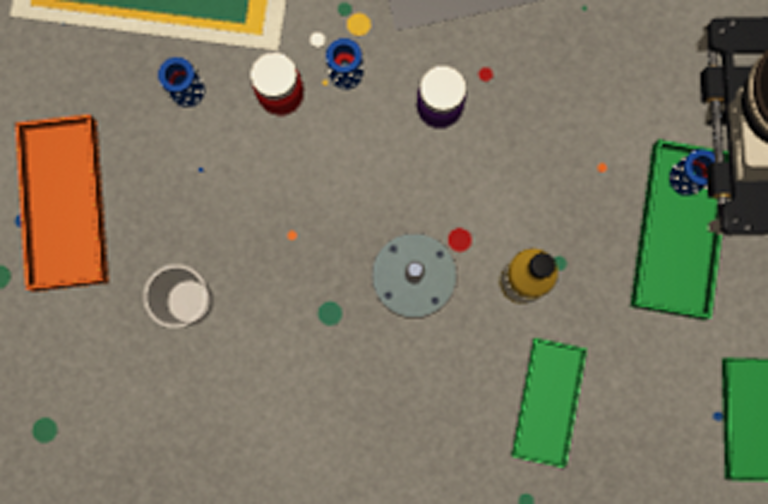

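Sleeve C stands upright in the big green tray (wrist view (258,212)), and nothing else moved. Next is sleeve B.

Emit:
move_arm(steps=[[60,20,-8,0],[119,41,-8,0],[178,61,-8,0],[237,82,-8,0],[296,102,-8,0],[345,119,-8,0],[362,125,-8,0],[362,125,-8,0]], grip=66)

```text
clock: 12.42
position: [0.6654, 0.0139, 0.295]
ee_rot: [-2.219, -2.224, -0.0]
force: [-0.9, -0.3, -0.1]
width: 0.719
```

```bash
python3 - <<'E'
from h import *
s=st(); im=arm.get_image("wrist"); save("w7.png",im)
K,P=cam("wrist",s)
print(proj(K,P,(.6668,.0121,.06)), delta((.6668,.0121,.203)))
E
```

```text
t12.43 pos [0.6654 0.0139 0.295 ] az 90.13 tilt [0.0001 0.0002] F [-0.9 -0.3 -0.1] w 66.0 q [ 0.1   0.62 -0.31  1.57  0.22  0.99 -0.28]
[259.27319094 209.7798834 ] (array([ 0.5,  1.6, 91.8]), np.float64(-0.0004))
```

View pics/w7.png

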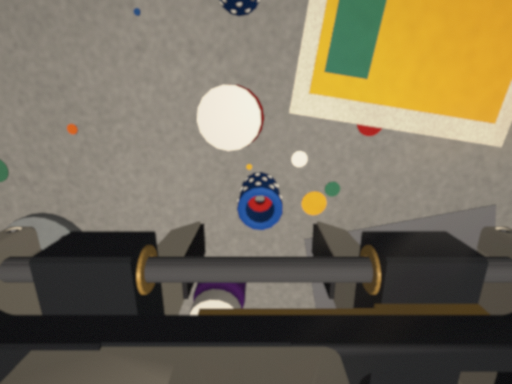

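Emit:
move_arm(steps=[[0,1.5,30,0],[0,1.5,65,0],[0,1.5,85,0],[0,1.5,91,0],[0,1.5,91,0],[0,1.5,91,0]])

```text
clock: 13.22
position: [0.6674, 0.0127, 0.205]
ee_rot: [2.221, 2.22, 0.002]
force: [-0.5, 0.2, -0.7]
width: 0.719
```

Emit:
move_arm(steps=[[0,0,0,0],[0,0,0,0],[0,0,0,0],[0,0,0,0]], grip=20, grip_force=12)

```text
clock: 13.72
position: [0.6669, 0.0128, 0.2039]
ee_rot: [2.221, 2.221, 0.0]
force: [0.3, 0.2, 1.5]
width: 0.405
```

```bash
python3 - <<'E'
from h import *
s=st(); im=arm.get_image("wrist"); save("w8.png",im); crop("c8.png",im,200,320,190,315,5)
print(delta((.4405,-.0567,.275)))
E
```

```text
t13.72 pos [0.6669 0.0128 0.2039] az 90.00 tilt [ 0.0002 -0.    ] F [0.3 0.2 1.5] w 37.2 q [ 0.08  0.73 -0.29  1.63  0.26  0.83 -0.31]
(array([ -69.5, -226.4,  -71.2]), np.float64(-0.0001))
```

View pics/c8.png

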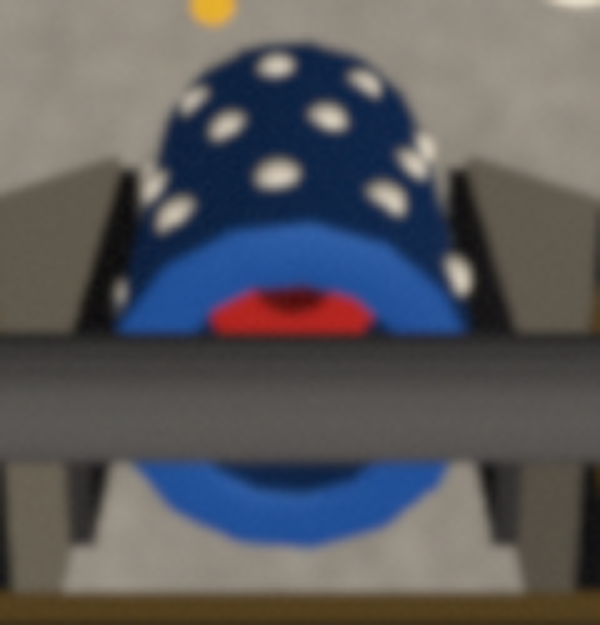

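Sleeve B is gripped, and red paint shows inside the bore at about (258,252). The gauge will decide.

```bash
python3 - <<'E'
from h import *
a=toolray((258.5,233.8),.144);b=toolray((258.5,299),.144);print(a,b,(a+b)/2)
E
```

```text
[ 18.63371633   0.62155765 144.        ] [-18.30005878   0.666746   144.        ] [  0.16682877   0.64415183 144.        ]
```

Emit:
move_arm(steps=[[0,0,-45,0],[0,0,-95,0],[-18,-60,-105,0],[-36,-118,-105,0],[-54,-175,-100,0],[-67,-218,-88,0],[-69.5,-226.5,-77,0],[-69.5,-226.5,-75,0],[-69.5,-226.5,-75,0],[-69.5,-226.5,-75,0]])

```text
clock: 15.02
position: [0.4416, -0.0562, 0.279]
ee_rot: [2.22, 2.222, 0.002]
force: [-0.0, 0.2, -1.2]
width: 0.409
```

```bash
python3 - <<'E'
from h import *
s=st(); im=arm.get_image("scene"); crop("s9.png",im,180,320,130,230,5)
print(delta((.4405,-.0567,.258)))
E
```

```text
t15.03 pos [ 0.4416 -0.0562  0.279 ] az 90.04 tilt [0.0011 0.0004] F [-0.   0.2 -1.2] w 37.6 q [ 0.3   0.34 -0.36  2.12  0.18  0.71 -0.18]
(array([-0.4, -0.8, 20.9]), np.float64(0.0006))
```

View pics/s9.png

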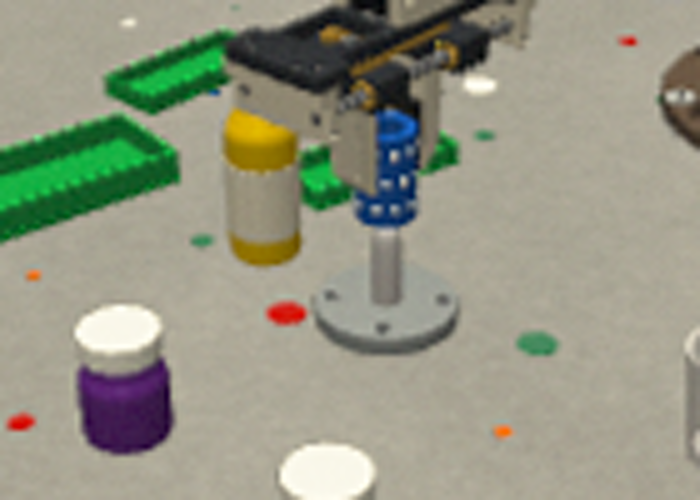

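Sleeve B is centred above the pin, both at x≈386. Descending.

Emit:
move_arm(steps=[[-0.5,-0.5,5,0],[-0.5,-0.5,10,0],[-0.5,-0.5,15,0],[-0.5,-0.5,21,0],[-0.5,-0.5,21,0]])

```text
clock: 15.7
position: [0.4397, -0.0572, 0.2572]
ee_rot: [-2.221, -2.221, 0.001]
force: [-0.8, 0.2, 0.1]
width: 0.405
```

```bash
python3 -c "
from h import *
st()"
```

```text
t15.70 pos [ 0.4397 -0.0572  0.2572] az 90.00 tilt [-0.001   0.0001] F [-0.8  0.2  0.1] w 37.2 q [ 0.29  0.37 -0.35  2.15  0.2   0.65 -0.2 ]
```

Emit:
move_arm(steps=[[0,0.5,4,0],[0,0.5,8,0],[0,0.5,11,0],[0,0.5,11,0]])

```text
clock: 16.2
position: [0.4403, -0.0572, 0.2465]
ee_rot: [-2.221, -2.221, 0.001]
force: [0.3, -0.2, -0.4]
width: 0.402
```

Emit:
move_arm(steps=[[0,0,1,0],[0,0,2,0],[0,0,2.5,0],[0,0,3,0],[0,0,3,0]])

```text
clock: 16.82
position: [0.4404, -0.0573, 0.2437]
ee_rot: [2.221, 2.221, -0.0]
force: [0.3, 0.2, -0.1]
width: 0.407
```

Emit:
move_arm(steps=[[0,0,0.5,0],[0,0,1,0],[0,0,1.5,0],[0,0,1.5,0]])

```text
clock: 17.32
position: [0.4404, -0.0572, 0.2426]
ee_rot: [2.221, 2.221, -0.0]
force: [-2.5, -0.3, 6.8]
width: 0.407
```

Firm stop: underside about 24.7 mm above the plate, force rising to 6.8 N over the last millimetre. That matches the crust height, so B goes to the orange tray.

Emit:
move_arm(steps=[[0,0,-25,0],[0,0,-50,0],[10,4,-58,0],[64,24,-58,0],[118,44,-58,0],[172,65,-58,0],[226,85,-58,0],[280,105,-55,0],[334,126,-45,0],[370,139,-20,0],[377,142,0,0],[377,142,7,0],[377,142,7,0]])

```text
clock: 18.95
position: [0.5823, 0.3182, 0.2346]
ee_rot: [2.223, 2.219, -0.003]
force: [0.2, -0.2, -0.9]
width: 0.406
```

```bash
python3 - <<'E'
from h import *
s=st(); im=arm.get_image("wrist"); save("w10.png",im)
print(delta((.5822,.3197,.2085)))
K,P=cam("wrist",s)
c=np.array([.5245,.3139,.025]);u=np.array([.995,.0999,0]);v=np.array([-.0999,.995,0])
print([np.round(proj(K,P,c+a*.09*u+b*.04*v)) for a in(-1,1) for b in (-1,1)])
E
```

```text
t18.95 pos [0.5823 0.3182 0.2346] az 89.92 tilt [-0.0011 -0.0018] F [ 0.2 -0.2 -0.9] w 37.3 q [-0.36  0.69 -0.35  1.62  0.29  0.89 -0.82]
(array([ 1.4, -0.4, 27. ]), np.float64(-0.0018))
[array([ 74., 282.]), array([ 42., 183.]), array([305., 262.]), array([299., 158.])]
```

View pics/w10.png

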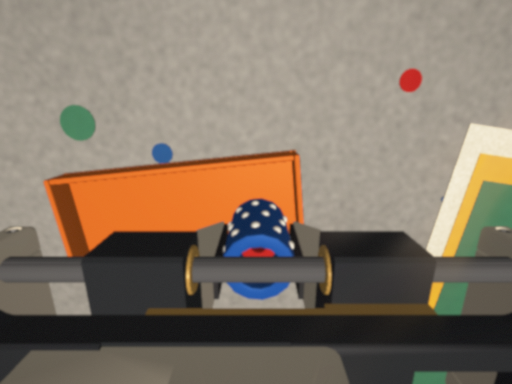

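Tray corners are at (48,182) and (298,153), close to prediction, and the sleeve is inside the outline. Lowering, with a 3 mm shift toward the tray middle.

Emit:
move_arm(steps=[[2,-3,10,0],[2,-3,19,0],[2,-3,24,0],[2,-3,26,0],[2,-3,26.5,0],[2,-3,26.5,0]])

```text
clock: 19.75
position: [0.5795, 0.3218, 0.2089]
ee_rot: [2.221, 2.221, 0.0]
force: [0.4, -0.4, -2.0]
width: 0.407
```

Emit:
move_arm(steps=[[0,0,0.7,0],[0,0,0.7,0]])

```text
clock: 20.0
position: [0.5794, 0.3218, 0.2081]
ee_rot: [2.221, 2.221, 0.0]
force: [-0.2, 0.3, -0.8]
width: 0.405
```

Emit:
move_arm(steps=[[0,0,0.7,0],[0,0,0.7,0]])

```text
clock: 20.25
position: [0.5794, 0.3218, 0.2078]
ee_rot: [2.221, 2.221, 0.0]
force: [-0.8, -2.7, 5.1]
width: 0.404
```

Emit:
move_arm(steps=[[0,0,0,0],[0,0,0,0],[0,0,-20,0],[0,0,-50,0],[0,0,-85,0],[0,0,-85,0]], grip=54)

```text
clock: 21.0
position: [0.5803, 0.3227, 0.2969]
ee_rot: [2.221, 2.22, 0.011]
force: [0.5, -0.1, -0.8]
width: 0.585
```

```bash
python3 - <<'E'
from h import *
s=st(); im=arm.get_image("wrist"); save("w11.png",im)
print(delta((.6487,.187,.30)))
E
```

```text
t21.00 pos [0.5803 0.3227 0.2969] az 89.99 tilt [0.0057 0.0038] F [ 0.5 -0.1 -0.8] w 53.7 q [-0.35  0.62 -0.37  1.57  0.26  0.99 -0.8 ]
(array([-135.2,   68.9,   -5.1]), np.float64(-0.0001))
```

View pics/w11.png

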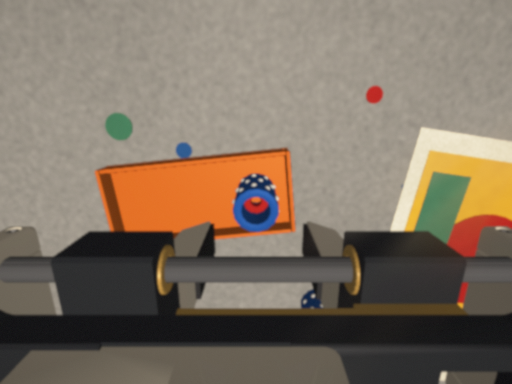

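Sleeve B stands upright in the orange tray (ring at (256,209)). Now sleeve A.

Emit:
move_arm(steps=[[-50,25,-4,0],[-100,50,-4,0],[-130,66,-4,0],[-135,69,-4,0],[-135,69,-4,0],[-135,69,-4,0]], grip=66)

```text
clock: 21.8
position: [0.6475, 0.1887, 0.2962]
ee_rot: [-2.218, -2.223, -0.0]
force: [-0.5, -0.0, 0.6]
width: 0.72
```

```bash
python3 - <<'E'
from h import *
s=st(); im=arm.get_image("wrist"); save("w12.png",im)
K,P=cam("wrist",s); hsv=cv2.cvtColor(im,cv2.COLOR_RGB2HSV)
b=cv2.inRange(hsv,np.array((100,150,110)),np.array((125,255,255))); b[:170]=0;b[245:]=0;b[:,:225]=0;b[:,295:]=0
cs,_=cv2.findContours(b,cv2.RETR_EXTERNAL,cv2.CHAIN_APPROX_NONE); c=max(cs,key=cv2.contourArea)
w=np.array([ray(K,P,p[0],.06)[:2] for p in c],np.float32); e=cv2.fitEllipse(w); print(c[:,0].mean(0),e)
print(delta((e[0][0],e[0][1],.2035)))
E
```

```text
t21.80 pos [0.6475 0.1887 0.2962] az 90.14 tilt [-0.0008  0.001 ] F [-0.5 -0.   0.6] w 66.1 q [-0.13  0.64 -0.37  1.54  0.25  1.01 -0.57]
[260.3559322  207.97457627] ((0.6494413614273071, 0.18784359097480774), (0.03461053967475891, 0.035321902483701706), 175.3378448486328)
(array([-0.9,  1.9, 92.8]), np.float64(0.0025))
```

View pics/w12.png

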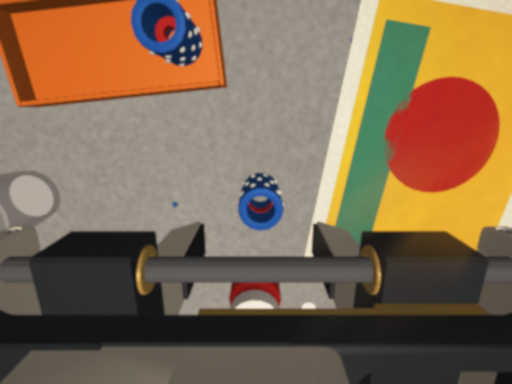

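Sleeve A's ring is at (260,208), with the red jar well clear below it. Descending.

Emit:
move_arm(steps=[[-0.5,1.5,30,0],[-0.5,1.5,65,0],[-0.5,1.5,85,0],[-0.5,1.5,92,0],[-0.5,1.5,92,0],[-0.5,1.5,92,0]])

```text
clock: 22.6
position: [0.6504, 0.1866, 0.2056]
ee_rot: [2.221, 2.221, 0.003]
force: [0.2, -0.4, 0.6]
width: 0.712
```

Emit:
move_arm(steps=[[0,0,0,0],[0,0,0,0],[0,0,0,0],[0,0,0,0]], grip=20, grip_force=12)

```text
clock: 23.1
position: [0.6499, 0.1862, 0.2045]
ee_rot: [2.221, 2.221, 0.0]
force: [-0.6, -0.0, 1.7]
width: 0.4
```

```bash
python3 - <<'E'
from h import *
s=st(); im=arm.get_image("wrist"); save("w13.png",im); crop("c13.png",im,200,320,190,315,5)
print(delta((.4405,-.0567,.278)))
E
```

```text
t23.10 pos [0.6499 0.1862 0.2045] az 89.99 tilt [0.0002 0.    ] F [-0.6 -0.   1.7] w 36.7 q [-0.15  0.74 -0.34  1.6   0.3   0.85 -0.6 ]
(array([-243. , -209.4,  -73.6]), np.float64(-0.0002))
```

View pics/c13.png

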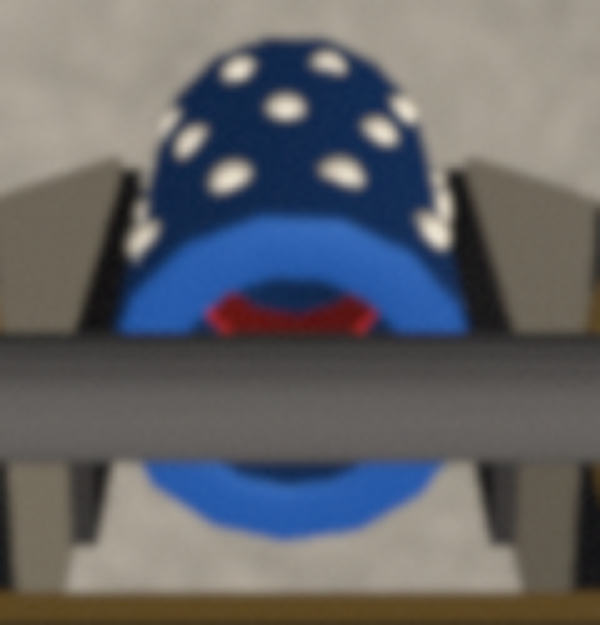

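Emit:
move_arm(steps=[[0,0,-45,0],[0,0,-95,0],[-38,-33,-105,0],[-80,-69,-105,0],[-122,-105,-105,0],[-164,-141,-103,0],[-206,-177,-98,0],[-238,-204,-88,0],[-244,-209.5,-78,0],[-244,-209.5,-75,0],[-244,-209.5,-75,0],[-244,-209.5,-75,0]])

```text
clock: 24.65
position: [0.4412, -0.0567, 0.2795]
ee_rot: [2.219, 2.223, 0.001]
force: [0.2, 0.4, -1.1]
width: 0.406
```

```bash
python3 - <<'E'
from h import *
s=st(); im=arm.get_image("scene"); crop("s14.png",im,180,320,130,230,5)
print(delta((.4405,-.0577,.2585)))
E
```

```text
t24.65 pos [ 0.4412 -0.0567  0.2795] az 90.10 tilt [0.0008 0.0005] F [ 0.2  0.4 -1.1] w 37.3 q [ 0.33  0.34 -0.4   2.12  0.2   0.71 -0.2 ]
(array([-0.8, -0.6, 21. ]), np.float64(0.0015))
```

View pics/s14.png

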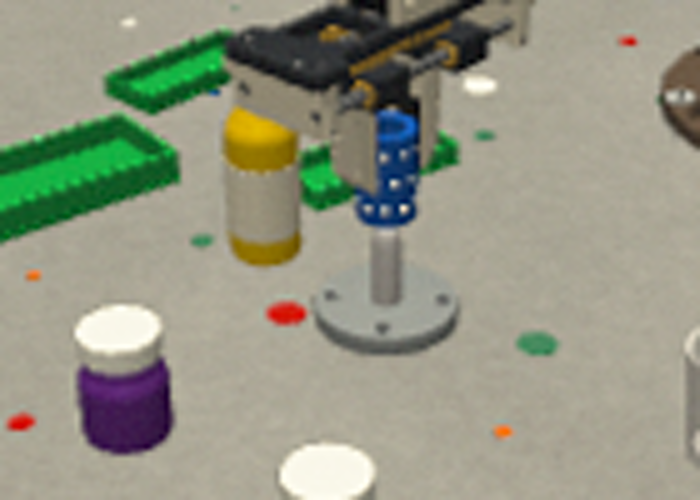

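Sleeve A is centred over the pin, both at x≈386. Descending.

Emit:
move_arm(steps=[[-0.5,-0.3,5,0],[-0.5,-0.3,10,0],[-0.5,-0.3,15,0],[-0.5,-0.3,21,0],[-0.5,-0.3,21,0]])

```text
clock: 25.32
position: [0.4399, -0.0583, 0.2578]
ee_rot: [-2.221, -2.221, 0.001]
force: [0.6, 0.9, 0.6]
width: 0.4
```

Emit:
move_arm(steps=[[0,0.3,4,0],[0,0.3,8,0],[0,0.3,11,0],[0,0.3,11,0]])

```text
clock: 25.82
position: [0.4403, -0.0582, 0.2471]
ee_rot: [-2.221, -2.221, 0.0]
force: [0.2, 0.0, -1.1]
width: 0.399
```

Emit:
move_arm(steps=[[0,0,1,0],[0,0,2,0],[0,0,2.5,0],[0,0,3,0],[0,0,3,0]])

```text
clock: 26.45
position: [0.4404, -0.0582, 0.2443]
ee_rot: [2.221, 2.221, -0.0]
force: [-0.5, -0.1, -0.2]
width: 0.398
```

Emit:
move_arm(steps=[[0,0,0.5,0],[0,0,1,0],[0,0,1.5,0],[0,0,1.5,0]])

```text
clock: 26.95
position: [0.4404, -0.0582, 0.2428]
ee_rot: [-2.221, -2.221, 0.0]
force: [0.4, -0.3, 0.1]
width: 0.406
```

Emit:
move_arm(steps=[[0,0,0.5,0],[0,0,1,0],[0,0,1,0]])

```text
clock: 27.32
position: [0.4403, -0.0583, 0.2418]
ee_rot: [-2.222, -2.221, 0.0]
force: [-0.4, -0.3, -0.8]
width: 0.401
```

Emit:
move_arm(steps=[[0,0,1,0],[0,0,2,0],[0,0,3,0],[0,0,4,0],[0,0,4,0]])

```text
clock: 27.95
position: [0.4404, -0.0582, 0.2377]
ee_rot: [-2.221, -2.221, 0.0]
force: [0.3, -0.7, -0.8]
width: 0.403
```

Emit:
move_arm(steps=[[0,0,3,0],[0,0,6,0],[0,0,9,0],[0,0,12,0],[0,0,15,0],[0,0,16,0],[0,0,16,0]])

```text
clock: 28.82
position: [0.4404, -0.0582, 0.2217]
ee_rot: [-2.221, -2.221, 0.0]
force: [-0.5, -0.8, 0.8]
width: 0.405
```

Emit:
move_arm(steps=[[0,0,1,0],[0,0,2,0],[0,0,3,0],[0,0,3.5,0],[0,0,3.5,0]])

```text
clock: 29.45
position: [0.4404, -0.0582, 0.2183]
ee_rot: [2.222, 2.221, -0.0]
force: [-0.5, 0.2, 0.8]
width: 0.401
```

```bash
python3 -c "
from h import *
st(); im=arm.get_image('scene'); crop('s15.png',im,180,320,130,230,5)"
```

```text
t29.45 pos [ 0.4404 -0.0582  0.2183] az 90.00 tilt [-0.0001 -0.0001] F [-0.5  0.2  0.8] w 36.8 q [ 0.28  0.45 -0.34  2.18  0.28  0.56 -0.27]
```

View pics/s15.png

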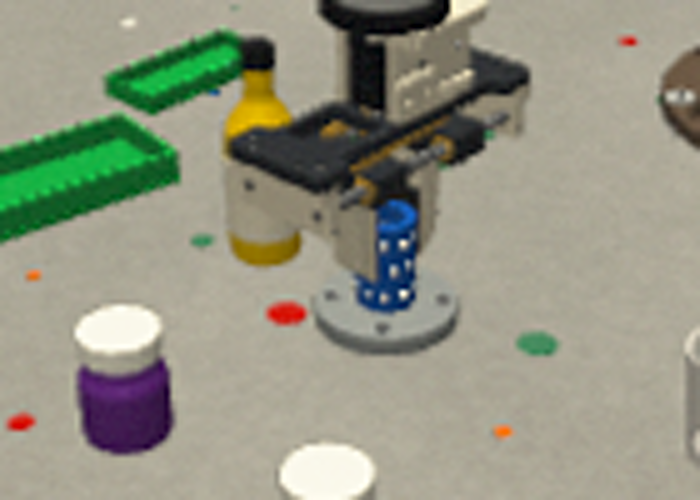

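Emit:
move_arm(steps=[[0,0,0.5,0],[0,0,1,0],[0,0,1,0]])

```text
clock: 29.88
position: [0.4403, -0.0581, 0.218]
ee_rot: [2.221, 2.221, -0.0]
force: [-4.2, 1.1, 15.0]
width: 0.402
```

Sleeve A is seated on the plate: underside about 13.5 mm above the table, force 15 N, and the picture shows it on the plate. It goes to the near end of the green tray.

Emit:
move_arm(steps=[[0,0,-25,0],[0,0,-60,0],[0,0,-80,0],[-45,38,-82,0],[-95,80,-82,0],[-150,90,-82,0],[-205,80,-82,0],[-240,45,-82,0],[-265,8,-75,0],[-272,-9,-50,0],[-272,-9,-25,0],[-272,-9,-18,0],[-272,-9,-18,0],[-272,-9,-18,0]])

```text
clock: 31.62
position: [0.432, -0.3302, 0.2362]
ee_rot: [2.22, 2.221, 0.001]
force: [0.2, -0.3, -0.4]
width: 0.402
```

```bash
python3 - <<'E'
from h import *
s=st(); im=arm.get_image("wrist"); save("w16.png",im)
print(delta((.431,-.3305,.2095)))
E
```

```text
t31.62 pos [ 0.432  -0.3302  0.2362] az 90.03 tilt [ 0.0012 -0.0007] F [ 0.2 -0.3 -0.4] w 36.9 q [ 0.78  0.53 -0.3   1.93  0.23  0.71  0.34]
(array([-0.3, -1. , 26.7]), np.float64(0.0005))
```

View pics/w16.png

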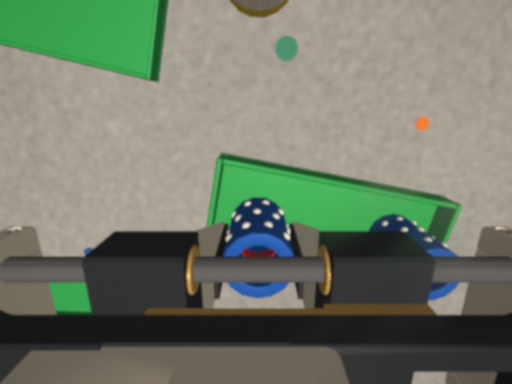

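```bash
python3 - <<'E'
from h import *
s=arm.observe(); K,P=cam("wrist",s)
a=ray(K,P,(219,155),.025);b=ray(K,P,(208,222),.025);c=ray(K,P,(459,205),.025);print(a,b,c,np.linalg.norm(c-a))
u=(c-a)/np.linalg.norm(c-a); S=np.array([.432,-.3292,.025]); print("along",(S-a)@u,"across",np.cross(u,S-a)[2])
E
```

```text
[ 0.40576628 -0.28381164  0.025     ] [ 0.39581561 -0.33323892  0.025     ] [ 0.57784646 -0.31985232  0.025     ] 0.17581386935164114
along 0.03498091178775693 across -0.039046723696283696
```

The sleeve centre is 35 mm from the tray's near end and 39 mm across, so it is well inside. Lowering.

Emit:
move_arm(steps=[[0,0,10,0],[0,0,19,0],[0,0,24,0],[0,0,26,0],[0,0,27,0],[0,0,27,0]])

```text
clock: 32.42
position: [0.4314, -0.3303, 0.2084]
ee_rot: [2.221, 2.221, 0.0]
force: [0.1, 0.6, -0.3]
width: 0.402
```

Emit:
move_arm(steps=[[0,0,0.5,0],[0,0,1,0],[0,0,1,0]])

```text
clock: 32.8
position: [0.4314, -0.3303, 0.2081]
ee_rot: [2.221, 2.221, -0.0]
force: [-3.0, 1.1, 8.4]
width: 0.402
```

Emit:
move_arm(steps=[[0,0,-0.7,0],[0,0,-0.7,0],[0,0,-0.7,0],[0,0,-20,0],[0,0,-60,0],[0,0,-110,0],[0,0,-160,0],[0,0,-160,0]], grip=54)

```text
clock: 33.8
position: [0.4324, -0.3307, 0.3712]
ee_rot: [2.217, 2.216, 0.002]
force: [0.4, 0.4, -0.7]
width: 0.592
```

```bash
python3 - <<'E'
from h import *
s=st(); save("w17.png",arm.get_image("wrist")); save("s17.png",arm.get_image("scene")); save("t17.png",arm.get_image("top"))
E
```

```text
t33.80 pos [ 0.4324 -0.3307  0.3712] az 89.99 tilt [ 0.006  -0.0042] F [ 0.4  0.4 -0.7] w 54.3 q [ 0.82  0.36 -0.35  1.8   0.15  1.    0.41]
```

View pics/w17.png

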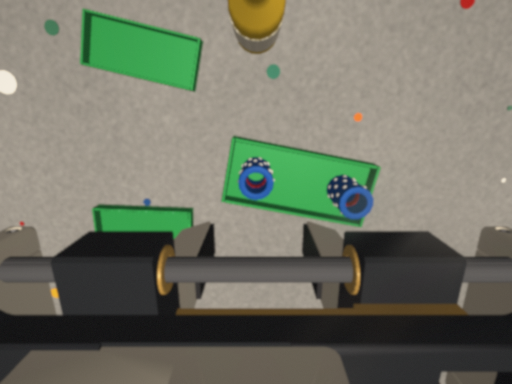

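View pics/s17.png

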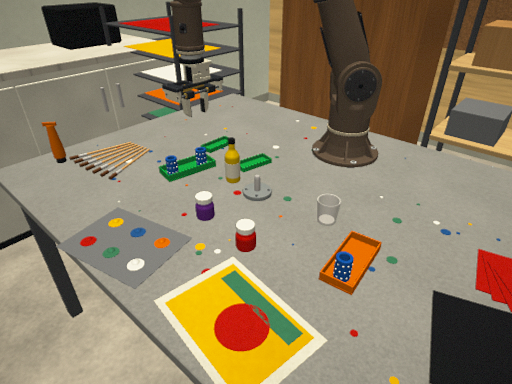

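View pics/t17.png

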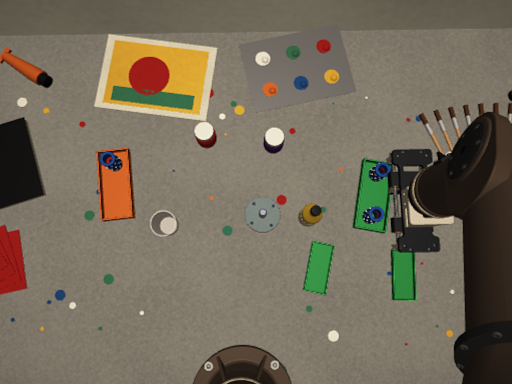

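All three sleeves stand upright: two in the large green tray (wrist (257,182) and (355,202)) and one in the orange tray (top (108,160)). The bottle, jars and cup are where they started, and the gripper is clear of everything.

```bash
python3 -c "
from h import *
st(); print(arm.sign_off())"
```

```text
t33.95 pos [ 0.4309 -0.3301  0.3665] az 89.99 tilt [-0.0011  0.0005] F [-0.8  0.2 -0.2] w 53.8 q [ 0.82  0.37 -0.35  1.8   0.15  1.    0.41]
the job is handed in; nothing more can be done
None
```

I gauged the three sleeves one at a time, put each in its tray before picking up the next, and handed the job in at 34 s of the 72 s allowed.

| Sleeve (starting side of the row, seen from the robot) | Result on the pin | Contact force | Tray |
|---|---|---|---|
| Right | Went down to the plate | 8.5 N | Large green |
| Middle | Stopped about 24.7 mm above the plate | 6.8 N | Orange |
| Left | Went down to the plate | 15 N | Large green |

The last pictures show all three sleeves standing upright in those trays. The bottle, jars and cup are where they started, and the gripper is clear of everything.

No check failed. Two things were slightly off:
- **Tray corners:** they appeared 3–6 pixels (a few mm) from where I predicted, so I corrected for that when placing the sleeves.
- **Red paint:** some showed inside the bores of all three sleeves, so I sorted them only by how far they went down the pin.

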